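# Scan the round pot's stock label

### The arm

A 6-joint arm with a two-finger parallel gripper is mounted at the origin on the work surface. World frame = base frame: x ahead of the robot, y to its left, z up, the work surface at z = 0. Lengths are in m, angles in degrees, forces in N, time in s.
With the tool pointing down it reaches from about 0.275 to 0.725 m from the base axis. Payload 15.9 kg.
Tool frame: the origin (TCP) lies midway between the tips of the shut fingers; the grasp point (between the pads) lies 19 mm behind it; z points along the fingers, y is the line along which they close (so a half turn about z gives the same grasp; the last joint's range is limited). The gripper opens to 85 mm and grips with 20 to 120 N. Pads are 22 mm wide; open, the fingers measure 114 mm over their backs; the gripper's body (76 mm by 85 mm) begins 54 mm behind the grasp point. The pads swing forward as they close: fully open they stand 13 mm farther back than shut.
Start: joints at [-71.219, 12.198, -1.971, 75.831, 0, 90], TCP at [0.161, -0.473, 0.231] pointing down, gripper open.
Joint ranges: [-170.91, 170.91], [-42.67, 98.43], [-65.05, 77.54], [-120.47, 116.71], [-90, 82.35], [-180, 180]. Speed limits (degrees/s): [108.29, 108.29, 136.94, 147.25, 180, 180].

### API

Orientations are given as [roll, pitch, yaw] about the fixed x, y, z axes, in that order (R = Rz(yaw) Ry(pitch) Rx(roll)).
In Python, from workcell import bot gives the robot as it stands. Calls block until the motion is done:
- bot.move_ptp(position, orientation): joint-space move of the TCP to a pose.
- bot.line_to(position, orientation=None, v=0.15): straight line of the TCP; orientation=None keeps the orientation; v is the mean speed in m/s.
- bot.movej(angles): joint-space move.
- bot.ungrasp() and bot.grasp(grip_force=None): open the fingers fully, or close them until they stop; grip_force is the grip in N (None keeps the last).
- bot.sleep(seconds).
- bot.inverse_kinematics(position, orientation): joint angles nearest the present ones, or None.
- bot.get_obs(): the state.
- bot.read_camera(name): name is "scene" or "top"; returns the picture (480x640x3 uint8, blue, green, red); there is no depth.
- bot.camera_info(name): a dict with "K" (3x3 intrinsics, pixels), "D" ([k1, k2, p1, p2, k3] as OpenCV has them; the pictures are not rectified), "cam_to_world" (4x4, takes a point from camera to world coordinates). Camera axes: x right, y down, z forward; pixel columns grow to the right and rows downward; lengths in m; the calibration is good to about 2 mm. A picture is of the moment at which its call begins. camera_info takes no time and is no camera call.
A pose or a line that the arm cannot do raises bot.MotionError and nothing moves.
- bot.finish_job(): hands the job in; it is judged then, once.
Trained networks look in the newest picture that a camera, given by its name, has taken for a name from the list of things; names that differ only in an ending like _2 or _b are one class to them, and where a whole thing is asked for, a point or a joint stands for the part that bears it (a point fixed in the world has none). Each returns a list of dicts, best first, with "conf" (0 to 1); they miss things now and then, are a little off and sometimes report something else, mostly with a low value. They report only what shows in the picture. A call takes as long as a camera call. They do not tell look-alikes from the thing itself.
- bot.find_in(label, camera): "point" ([x, y, z] in m, in world coordinates, good to about 4 mm: the middle of the surface that is visible of it).
- bot.outline_of(label, camera): "mask" (480x640 bool, what is visible of it).
- bot.spot_point(label, camera): "point" ([x, y, z] in m, in world coordinates, good to about 4 mm: a listed point, or the origin of a listed thing).
The state is a dict: "time": time; "joint_pos": joint angles; "qvel": joint speeds; "joint_torque": joint torques, N m; "eef_pos": TCP position; "tool_rot": TCP orientation; "force": force on the tool from outside, world axes, zero at the start; "ft_torque": the same for the moment, N m; "opening": finger opening in m; "finger_force": force on a finger pad.
Only numpy, scipy, OpenCV 4.12 (cv2) and the standard library are available. Lean on these libraries where they do the work, as an engineer would, in place of code of your own. Each camera call takes 0.05 s, during which the arm holds its last target. There are 200 camera calls.

### The job

Pick up the hand scanner from its dock and scan the label on the lid of the round pot (not the rectangular pan's or the square tub's): hold the scanner still for a second or two with its window facing straight down, about 60 mm above the middle of the label and with the long side of its head along the long side of the label, without touching the pot. Then stand the scanner gently back in its dock, window down, and let go; leave the pot, the pan and the tub where they stand.

Things in the scene. Friction and masses are not known exactly. Their poses are not given: they have to be found in the camera images.
- scanner_center (a point): Centre of the grey hand scanner (0.2 kg, 130 mm tall), 65 mm above its underside. It stands on its head, a box 64 (x) by 44 (y) by 34 mm high with the scan window in its underside; centred on the head rises a straight handle 32 (x) by 28 mm (y), from 34 to 130 mm above the underside: grip it from above about 100 mm up. z: up along the handle; x: long side of the head.
- scanner_window (a point): Middle of the scan window, the centre of the scanner's flat underside, 65 mm below scanner_center; same axes. The scanner looks out of it along -z.
- dock_floor (a point): Scanner dock: a fixed black tray 104 mm (its x) by 84 mm (its y), with a rim 6 mm thick and 16 mm high above the table. This point is the centre of its inner floor (92 by 72 mm), 6 mm above the table. The scanner starts centred on it, standing on its head, its axes parallel to the dock's.
- pot_label (a point): Middle of the barcode label on top of the flat lid of the round steel pot (body 120 mm across, lid 132 mm across, top 92 mm above the table, 1.4 kg, stands loose). The white label with black bars is 70 mm (its x, the long side) by 40 mm (its y); z points up.
- pan_lid (a point): Bystander: centre of the lid top of the rectangular steel pan, 176 mm (x) by 108 mm (y), 98 mm high, 1.8 kg, loose. It has a label of the same kind.
- tub_lid (a point): Bystander: centre of the lid top of the square white plastic tub, 122 by 122 mm, 110 mm high, 1.2 kg, loose. It has a label of the same kind.
Things that resemble listed ones, but are neither listed nor needed, are in the scene too. There is more than one size of the part that bears scanner_center; the job needs the middle-sized. Leave any pink look-alike of the part that bears pot_label alone.

How it is judged (in metres and radians):
On the way:
1. scanner still for 1 s over the pot label: window 35 to 90 mm above it, within 20 mm of its middle, facing down within 10 degrees, long side along the label's within 20 degrees (either way round) (horizontal distance between scanner_window and pot_label below 0.02 m and z of scanner_window in the frame of pot_label between 0.035 and 0.09 m and angle between scanner_window's own z axis and vertical below 0.175 rad and angle between the x axis of scanner_window and the x axis of pot_label, either way round below 0.35 rad and linear speed of scanner below 0.02 m/s and angular speed of scanner below 0.2 rad/s), for 1 s.
At the end, for the whole second after the job is handed in: The scanner stands at rest in its dock, window down on the dock floor (within 6 mm of the floor, within 22 mm of its centre, upright within 6 degrees), and the pot, the pan and the tub are within 20 mm of where they stood (horizontal distance between scanner_window and dock_floor below 0.022 m and z of scanner_window in the frame of dock_floor below 0.006 m and angle between scanner_window's own z axis and vertical below 0.1 rad and linear speed of scanner below 0.02 m/s and distance of each of pot_label, pan_lid, tub_lid from where it was at the start of the episode below 0.02 m); the robot touches nothing.
It fails at once if the scanner touches the pot (over 1 N) (contact force between scanner and pot above 1 N).
It fails at once if the scanner is let go in mid-air, with its window more than 30 mm above the table (contact force between the fingers and scanner below 0.05 N and height (world z) of scanner_window above 0.03 m).
It fails at once if the pot is shoved more than 20 mm (distance of pot_label from where it was at the start of the episode above 0.02 m).
It fails at once if the pan is shoved more than 20 mm (distance of pan_lid from where it was at the start of the episode above 0.02 m).
It fails at once if the tub is shoved more than 20 mm (distance of tub_lid from where it was at the start of the episode above 0.02 m).
It also fails if it takes over 58 s, if anything falls off the work surface, if the arm or the gripper's body presses on something with over 40 N, if the wrist force passes 120 N, or if a joint passes its speed limit or range.

## Working session

There is one attempt and no reset: what is moved stays moved. The work goes in short steps, each a Python script; the robot and the scene stay as the last script left them, time stands still between calls to the robot, and variables do not carry over. Pictures are saved under pics/ and viewed, at most 10 in all, crops included, and the job is handed in when it is done.

```bash
mkdir -p pics; ls
python3 - <<'E'
from workcell import bot
import cv2
for c in ("top","scene"):
    im=bot.read_camera(c); cv2.imwrite(f"pics/{c}0.png",im)
    i=bot.camera_info(c); print(c,i["K"],i["D"],i["cam_to_world"])
    for l in ("scanner_center","dock_floor","pot_label","pan_lid","tub_lid"):
        for d in bot.spot_point(l,c): print(c,l,[round(float(v),3) for v in d["point"]],round(d["conf"],2))
print(bot.get_obs())
E
```

```text
pics
top [[494.8164756    0.         322.17230094]
 [  0.         494.8164756  235.42319525]
 [  0.           0.           1.        ]] [0.00111876 0.         0.         0.         0.        ] [[ 4.74217297e-03 -9.92068245e-01  1.25610945e-01  4.43342074e-01]
 [-9.99988343e-01 -4.81877304e-03 -3.05976712e-04 -6.86004158e-04]
 [ 9.08840414e-04 -1.25608030e-01 -9.92079532e-01  9.45194084e-01]
 [ 0.00000000e+00  0.00000000e+00  0.00000000e+00  1.00000000e+00]]
top scanner_center [0.433, -0.068, 0.051] 0.84
top scanner_center [0.436, 0.046, 0.07] 0.73
top scanner_center [0.418, 0.189, 0.092] 0.62
top dock_floor [0.439, 0.046, 0.004] 0.81
top pot_label [0.709, 0.056, 0.091] 0.88
top pot_label [0.628, -0.136, 0.092] 0.64
top pan_lid [0.567, 0.319, 0.098] 0.64
top tub_lid [0.47, -0.294, 0.11] 0.85
scene [[457.38598352   0.         320.97823457]
 [  0.         457.38598352 235.85925992]
 [  0.           0.           1.        ]] [-0.03726806  0.          0.          0.          0.        ] [[-0.2984501   0.72815489 -0.6170235   1.06211068]
 [ 0.95440837  0.22384706 -0.19747699  0.13240334]
 
[... 442 characters left out ...]
.293, 0.107] 0.94
{'time': 0.6, 'joint_pos': array([-7.12192505e+01,  1.21976719e+01, -1.97101010e+00,  7.58314852e+01,
       -1.15953695e-03,  8.99997510e+01]), 'qvel': array([ 0.05521749, -0.00525254,  0.0806318 ,  0.03940731, -0.00285472,
       -0.02809038]), 'joint_torque': array([-3.93533017e-03, -6.85694289e+01,  4.87201202e+01,  1.45825568e-03,
       -2.86048871e-04,  1.38654400e-05]), 'eef_pos': array([ 0.16096168, -0.47336291,  0.23131082]), 'tool_rot': array([-1.79999833e+02,  1.15953622e-03,  1.87809985e+01]), 'force': array([-0.32715078,  0.00795813,  0.93669322]), 'ft_torque': array([-0.02688993, -0.01131146, -0.04922597]), 'finger_force': 0.0, 'opening': 0.08536533132625017}
```

View pics/top0.png

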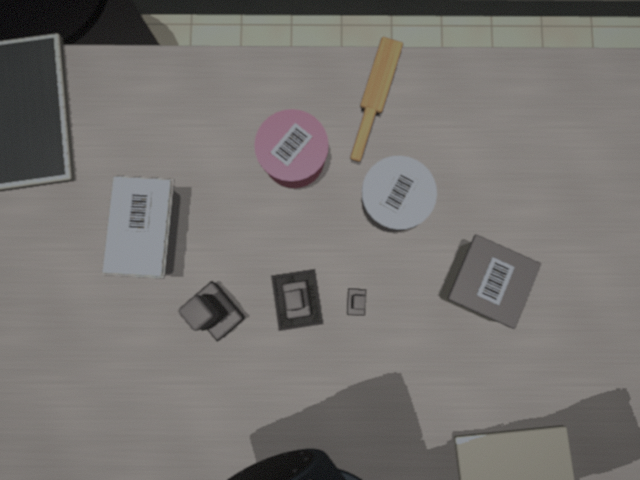

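View pics/scene0.png

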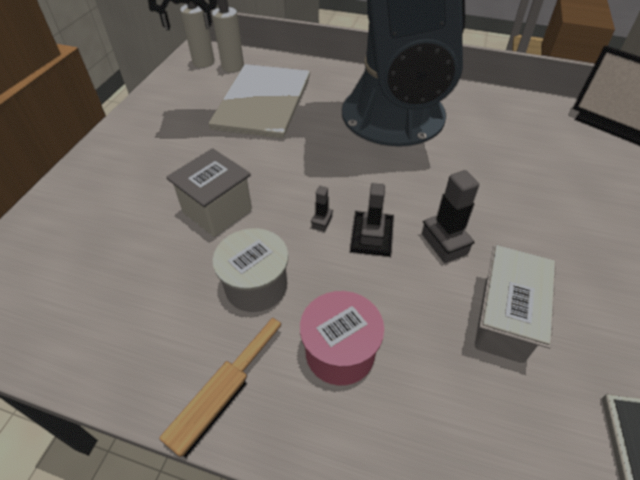

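The scanners in the top view are the middle-sized one in the dock (297,298), a small one at (357,301) and a large one at (210,310). The pots are the steel one (399,192) and the pink one (291,146). I choose (297,298) and (399,192), and will check both in one metric crop.

```bash
cat > h.py <<'E'
import numpy as np, cv2
from workcell import bot
def ortho(im,cam,cx,cy,z,half=0.075,n=400):
    """metric view at height z: column grows with -y, row with -x (as the top camera sees it)"""
    i=bot.camera_info(cam); T=np.linalg.inv(np.array(i["cam_to_world"]))
    s=np.linspace(-half,half,n); u,v=np.meshgrid(s,s)
    P=np.stack([cx-v,cy-u,np.full_like(u,z)],-1).reshape(-1,3)
    p,_=cv2.projectPoints(P,cv2.Rodrigues(T[:3,:3])[0],T[:3,3],np.array(i["K"]),np.array(i["D"]))
    m=p.reshape(n,n,2).astype(np.float32)
    return cv2.remap(im,m[...,0],m[...,1],cv2.INTER_CUBIC)
def rect(mask,cx,cy,half=0.075,n=400):
    c,s,a=cv2.minAreaRect(cv2.findNonZero(mask)); k=2*half/(n-1)
    pts=cv2.boxPoints((c,s,a)); e=[pts[1]-pts[0],pts[2]-pts[1]]; e=max(e,key=np.linalg.norm)
    x=cx-(c[1]*k-half); y=cy-(c[0]*k-half)
    yaw=np.degrees(np.arctan2(-e[0],-e[1]))
    return x,y,sorted(np.array(s)*k*1000),((yaw+90)%180)-90
def big(m):
    n,l,st,_=cv2.connectedComponentsWithStats(m.astype(np.uint8)); return ((l==1+np.argmax(st[1:,4]))*255).astype(np.uint8)
E
python3 - <<'E'
from h import *
im=cv2.imread("pics/top0.png")
a=ortho(im,"top",.440,.045,.016); b=ortho(im,"top",.626,-.137,.092)
out=[]
g=cv2.cvtColor(a,cv2.COLOR_BGR2GRAY); m=big(g<70); r=rect(m,.44,.045); print("dock",r)
g=cv2.cvtColor(b,cv2.COLOR_BGR2GRAY); m2=(g<110).astype(np.uint8); m2[np.hypot(*np.mgrid[-200:200,-200:200])>120]=0
m2=big(cv2.morphologyEx(m2,cv2.MORPH_CLOSE,np.ones((15,15)))); print("bars",rect(m2,.626,-.137))
print(np.percentile(g,[5,25,50,75,95]))
for x,mm in((a,m),(b,m2)):
    cs,_=cv2.findContours(mm,cv2.RETR_EXTERNAL,cv2.CHAIN_APPROX_NONE); x=x.copy(); cv2.drawContours(x,cs,-1,(0,255,0),1); out.append(x)
cv2.imwrite("pics/ortho.png",np.hstack(out))
E
```

```text
dock (0.4412491269219191, 0.045941857359463115, [np.float64(80.86744035993303), np.float64(100.84563520617951)], np.float32(9.071487))
bars (0.6299784137467692, -0.13578414412190143, [np.float64(25.12629229323308), np.float64(58.44942250646147)], np.float32(-29.291359))
[ 97. 131. 142. 147. 148.]
```

View pics/ortho.png

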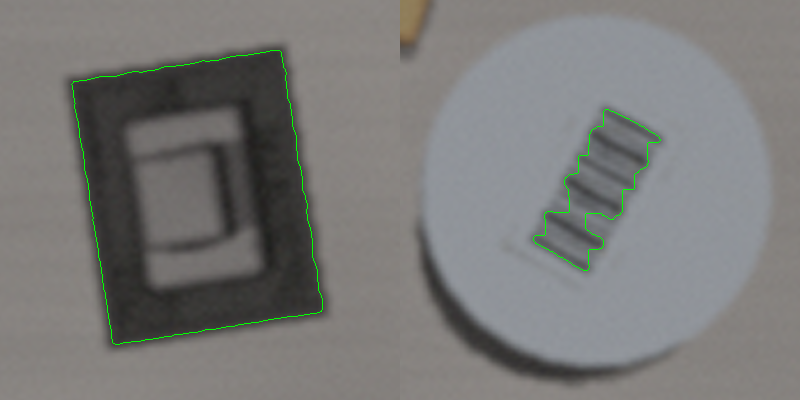

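The crop confirms both choices. The scanner stands in the dock at (0.441, 0.046), yaw 9°. The label is at (0.630, -0.136), yaw -29.5°; its visible edge lies 35 mm from the middle of the bars, so the bars are centred. Now the grasp.

Run:
```python
from h import *
X,Y=.4405,.046; o=[180,0,9]
bot.move_ptp([X,Y,.25],o)
bot.line_to([X,Y,.12],v=.15); bot.line_to([X,Y,.087],v=.06)
print(bot.get_obs()["force"])
bot.grasp(40); s=bot.get_obs(); print(s["time"],s["opening"],s["finger_force"],s["force"],s["eef_pos"])
bot.line_to([X,Y,.12],v=.05); s=bot.get_obs(); print(s["opening"],s["finger_force"],s["force"])
bot.line_to([X,Y,.30],v=.15)
q=bot.inverse_kinematics([.630,-.136,.30],[180,0,-29.5]);print(q, bot.inverse_kinematics([.630,-.136,.233],[180,0,-29.5]))
cv2.imwrite("pics/lift.png",bot.read_camera("scene"))
for d in bot.spot_point("scanner_center","scene"): print(np.round(d["point"],3),round(d["conf"],2))
```

```text
[ 0.41668257 -0.71061738 -0.52270087]
4.9917 0.027289409955338333 41.31574094295502 [ 0.2659957  -1.43566267  2.36323143] [0.44070774 0.04591713 0.08717935]
0.027750878397280358 40.8837765455246 [-0.91575789  0.45248835 -2.25319401]
[ -12.18168169   32.1803799    37.20443445   95.02405456    0.
 -162.68168169] [ -12.18168169   30.51955142   24.70333937   84.18378795    0.
 -162.68168169]
[ 0.433 -0.066  0.042] 0.94
[0.417 0.191 0.09 ] 0.85
[0.439 0.042 0.28 ] 0.62
```

View pics/lift.png

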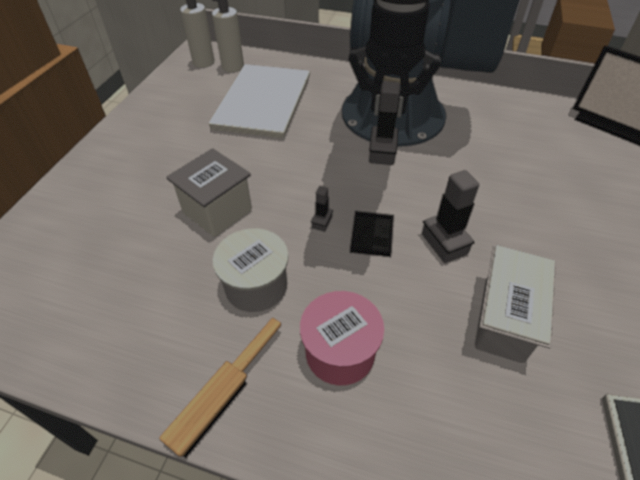

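The scanner hangs upright in the grip with its underside at about (383,160), and the dock at (372,233) is empty. Next is the hover over the label. A half-turned yaw is allowed and keeps the last joint in its range.

Run:
```python
from h import *
o=[180,0,150.5]
bot.move_ptp([.630,-.136,.30],o); s=bot.get_obs(); print(s["time"],s["finger_force"],s["joint_pos"])
bot.line_to([.630,-.136,.235],v=.08)
cv2.imwrite("pics/hover.png",cv2.resize(bot.read_camera("scene")[80:380,80:480],(800,600)))
for d in bot.spot_point("scanner_window","scene"): print(np.round(d["point"],3),round(d["conf"],2))
for l in ("pot_label",):
  for d in bot.spot_point(l,"scene"): print(l,np.round(d["point"],3),round(d["conf"],2))
bot.sleep(2); s=bot.get_obs(); print(s["time"],s["eef_pos"],s["tool_rot"],s["finger_force"])
i=bot.camera_info("scene");T=np.linalg.inv(np.array(i["cam_to_world"]))
t=np.radians(150.5);R=np.array([[np.cos(t),-np.sin(t)],[np.sin(t),np.cos(t)]])
P=[[*(np.array([.63,-.136])+R@np.array(c)),.154] for c in((.032,.022),(.032,-.022),(-.032,.022),(-.032,-.022))]
p,_=cv2.projectPoints(np.array(P),cv2.Rodrigues(T[:3,:3])[0],T[:3,3],np.array(i["K"]),np.array(i["D"]))
print("expected underside corners in crop px",((p.reshape(-1,2)-80)*2).round())
```

```text
9.6167 40.81820011138916 [-1.21688113e+01  3.21654704e+01  3.71920754e+01  9.50225590e+01
  2.24756395e-03  1.73524799e+01]
[ 0.423  0.19  -0.001] 0.89
[ 0.436 -0.068  0.003] 0.82
[ 0.63  -0.135  0.156] 0.59
pot_label [0.711 0.054 0.096] 0.96
pot_label [ 0.624 -0.141  0.097] 0.61
12.7333 [ 0.6300047  -0.13598457  0.23502663] [1.79999129e+02 1.73200566e-03 1.50501852e+02] 40.81433057785034
expected underside corners in crop px [[346. 273.]
 [379. 301.]
 [285. 313.]
 [317. 343.]]
```

View pics/hover.png

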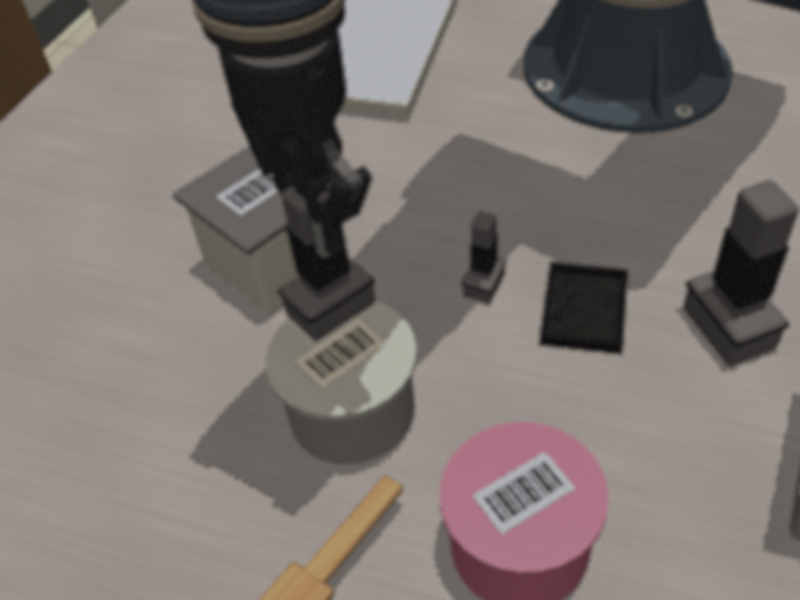

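The head's underside corners at (285,313), (317,340) and (376,298) match the expected positions, the head is parallel to the label at (340,352), and it was held for 2 s at about 62 mm. Now back to the dock.

Run:
```python
from h import *
X,Y=.4405,.046; o=[180,0,9]
bot.line_to([.630,-.136,.30],v=.1)
bot.move_ptp([X,Y,.30],o); s=bot.get_obs(); print(s["time"],s["joint_pos"],s["finger_force"])
bot.line_to([X,Y,.13],v=.12); bot.line_to([X,Y,.095],v=.05)
bot.line_to([X,Y,.0873],v=.02); bot.sleep(.3); s=bot.get_obs(); print(s["force"],s["eef_pos"])
bot.ungrasp(); bot.sleep(.3); s=bot.get_obs(); print(s["finger_force"],s["opening"],s["force"])
bot.line_to([X,Y,.16],v=.06); bot.line_to([X,Y,.28],v=.15)
bot.move_ptp([.33,-.10,.33],o)
im=bot.read_camera("scene"); cv2.imwrite("pics/end.png",cv2.resize(im[130:330,160:460],(800,533)))
for l in("scanner_window","pot_label","pan_lid","tub_lid"):
  for d in bot.spot_point(l,"scene"): print(l,np.round(d["point"],3),round(d["conf"],2))
print(bot.get_obs()["time"])
```

```text
15.9 [ 5.95130667e+00  5.36142178e+00 -1.99011692e-01  8.44385787e+01
 -1.70653781e-03  1.76927380e+02] 40.81516921520233
[-0.10487449 -0.17107384 -2.22237052] [0.44047296 0.04599831 0.08724391]
0.0 0.08546470523381204 [0.59308681 0.69550916 1.362061  ]
scanner_window [0.442 0.048 0.006] 0.97
scanner_window [ 0.436 -0.064 -0.002] 0.65
scanner_window [ 0.425  0.19  -0.004] 0.59
scanner_window [ 0.477 -0.293  0.108] 0.59
pot_label [0.711 0.055 0.095] 0.96
pot_label [0.439 0.045 0.071] 0.71
pan_lid [0.564 0.32  0.098] 0.71
tub_lid [ 0.474 -0.292  0.108] 0.56
23.3917
```

View pics/end.png

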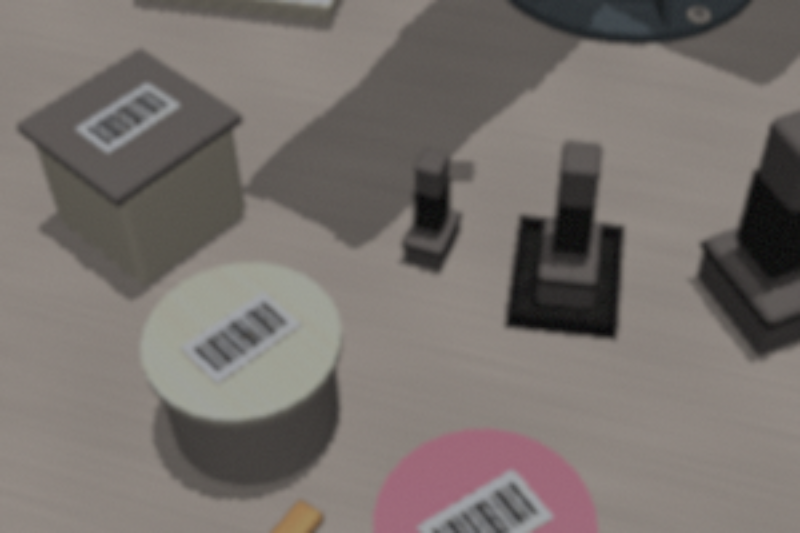

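The scanner stands upright in the dock at (565,270), and the pot at (240,340) and the tub at (130,120) have not moved. The detector puts the pan within a few millimetres of its start. Handing in.

```bash
python3 -c "
from workcell import bot
print(bot.finish_job())"
```

```text
the job is handed in; nothing more can be done
None
```

I held the scanner still about 62 mm above the round pot's label for 2 s and stood it back upright in its dock; the pot, pan and tub show no movement, and I handed the job in at about 23 s (no verdict was returned).

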